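# Latch the board test jig and press its test plunger

## Task

Test the board in the jig: swing the jig's open flap over and press it shut until its tab snaps behind the rim and it stays shut by itself. Then press the plunger on the flap all the way down until it is firmly against its stop, hold it there for a moment without ramming it, and let it spring back up, leaving the flap latched. Do not disturb the other things on the bench.

Things in the scene. Friction and masses are not known exactly. Their poses are not given: they have to be found in the camera images.
- jig: Board test jig fixed to the bench: grey block, 181 mm along jig x (-76 to +105 mm), 160 mm along jig y, top at 50 mm, a green circuit board on it. Origin under it, on the bench. x points from its front (rim) to its back (hinge), z up. A steel lip (the rim) sticks out 11 mm from the front face at height 46 mm
- hinge (a point): middle of the flap's hinge axis, at jig (85, 0, 85) mm; the axis runs along jig y
- flap (a joint): Angle (rad) of the flap, an aluminium plate 120 mm wide, 6 mm thick, hinge axis in its mid-plane. 0 = shut, level above the board (top face at 88 mm); 1.57 = upright; more = leaning back, away from the rim; at most 2.0. A spring swings it open (3 to 4 N at the front edge) unless latched
- flap_edge (a point): Middle of the flap's front edge, 167 mm from the hinge axis, on the face that is on top when shut. A sprung steel tab 50 mm wide hangs 50 mm down from it; in the last 0.1 rad the tab rides over the rim (10 to 15 N in all) and snaps behind it, which holds the flap shut within 0.02 rad
- plunger (a joint): Travel (m) of the spring plunger in the flap, 0 = up, grows as pressed. It slides square to the flap, 70 mm from the hinge axis, mid-width. Spring 2 N at the top, 1.5 N more per 10 mm. With the flap shut it comes hard against a stop after 15 to 28 mm; where differs from jig to jig, and can only be felt
- head_top (a point): centre of the top face of the plunger's round black head, 46 mm in diameter, 12 mm thick; 72 mm above the flap's top face when up. Below it a black guide tube 36 mm in diameter rises 30 mm from the flap
- well: steel contact well, an upright tube 30 mm in diameter, 20 mm tall, on the board under the plunger; the hidden contact stop is inside it, and the plunger's foot enters it. Origin: centre of its underside
- tweezers: bystander: steel tweezers, 120 mm long, lying flat; origin under its middle
- cutters: bystander: side cutters with two blue handles, 125 mm long, lying flat; origin under its middle
- screwdriver: bystander: screwdriver, 180 mm long, lying flat; origin under its middle
- spool: bystander: upright grey spool, 56 mm diameter, 45 mm tall; origin under its middle
- meter: bystander: yellow multimeter, 160 x 80 x 36 mm, lying flat; origin under its middle
- sucker: bystander: blue desoldering pump, about 220 mm long, lying flat; origin under its middle
- penjar: bystander: glass jar of pens, 70 mm diameter, 150 mm tall; origin under its middle

How it is judged:
By the outcome, as a careful person would: the job done as asked, in the order asked, and still so for the second after the job is handed in, with the robot touching nothing.
It also fails if it takes over 45 s, if anything falls off the work surface, if the arm or the gripper's body presses on something with over 40 N, if the wrist force passes 120 N, or if a joint passes its speed limit or range.

## Robot

A 6-joint arm with a two-finger parallel gripper is mounted at the origin on the work surface. World frame = base frame: x ahead of the robot, y to its left, z up, the work surface at z = 0. Lengths are in m, angles in rad, forces in N, time in s.
With the tool pointing down it reaches from about 0.275 to 0.825 m from the base axis. Payload 4.9 kg.
Tool frame: the origin (TCP) lies midway between the tips of the shut fingers; the grasp point (between the pads) lies manip.hold_point_z behind it (manip.hold_point_z is the distance from the TCP to the grasp point, in m); z points along the fingers, y is the line along which they close (so a half turn about z gives the same grasp; the last joint's range is limited). The gripper opens to 85 mm and grips with 20 to 120 N. Pads are 22 mm wide; open, the fingers measure 114 mm over their backs; the gripper's body (76 mm by 85 mm) begins 54 mm behind the grasp point. The pads swing forward as they close: fully open they stand 13 mm farther back than shut.
Start: joints at [1.164, 0.326, -0.193, 1.052, 0, 1.437], TCP at [0.148, 0.53, 0.231] pointing down, gripper open.
Joint ranges: [-2.65, 2.65], [-0.97, 1.79], [-1.3, 1.35], [-1.93, 2.1], [-1.47, 1.37], [-3.14, 3.14]. Speed limits (rad/s): [2.57, 2.57, 3.14, 3.14, 3.14, 3.14].

## Interface

Orientations are given as [roll, pitch, yaw] about the fixed x, y, z axes, in that order (R = Rz(yaw) Ry(pitch) Rx(roll)).
In Python, from cell import manip gives the robot as it stands.
- The arm moves only by the tool move_arm, never from a script. Its arguments are lists of equal length, an entry for each row: "linear": the shift along the tool's x, y, z each as a share of 0.04 m, from -1 to 1, a list of three; "dr": the turn, a rotation vector about the tool's x, y, z each as a share of 5 degrees, from -1 to 1, a list of three; "gripper": the finger opening in mm, from 0 to 85.4. A call has 1 to 10 rows; each row shifts and turns the commanded pose from where the row before left it, along the tool's axes as they then stand; what a row does not reach is not made up. A row lasts 1/8 s, in which the tool goes at most 62.5 mm and 10.7 degrees, less where a joint would pass 70% of its speed; a pose out of reach is approached as far as the arm can. A call with a number of a shift or a turn outside -1 to 1 is refused whole. A call with a gripper value outside its range is refused whole. The fingers move at their own pace and stop on an object; "newtons" is the grip in N (left out, the last holds). Time passes only in rows, so rows that do not move let the fingers close. It gives the time, the measured TCP pose, the force, the opening and the grip force at its end, in the units of the state.
- manip.get_obs(): the state, without advancing time (a new reading comes with each control period).
- manip.read_camera(name): name is "scene" or "top" or "wrist"; returns the picture (384x512x3 uint8, blue, green, red); there is no depth.
- manip.get_calibration(name): a dict with "vertical_fov" (degrees; the focal length in pixels is half the picture's height over the tangent of half this angle, whatever the lens; pixels are square), "cx", "cy" (the principal point, pixels), "origin" and "rotation" of the camera in the world. Camera axes: x right, y up, looking along -z (the intrinsics and any distortion apply to the point x, -y, -z); pixel columns grow to the right and rows downward; lengths in m; the calibration is good to about 2 mm. A picture is of the moment at which its call begins: read the wrist's pose just before it. get_calibration takes no time and is no camera call; for the wrist camera it gives the pose at the moment of the call.
- manip.close_job(): hands the job in; it is judged then, once.
The state is a dict: "time_s": time; "q": joint angles; "joint_velocities": joint speeds; "tau": joint torques, N m; "ee_pos": TCP position; "tool_rot": TCP orientation; "wrist_force": force on the tool from outside, world axes, zero at the start; "moment": the same for the moment, N m; "grip_width": finger opening in m; "gripper_force": force on a finger pad.
Only numpy, scipy, OpenCV 4.12 (cv2) and the standard library are available. Lean on these libraries where they do the work, as an engineer would, in place of code of your own. Each camera call takes 0.05 s, during which the arm holds its last target. There are 200 camera calls.

## Working session

There is one attempt and no reset: what is moved stays moved. The work goes in short steps, Python scripts to look and compute and a tool call to move; the robot and the scene stay as the last step left them, time stands still between calls to the robot, and variables do not carry over. Pictures are saved under pics/ and viewed, at most 10 in all, crops included, and the job is handed in when it is done.

Besides the shell and the picture viewer there is one more tool, called after "Emit:" as name(argument=value, ...) on one line, values as JSON. move_arm: Moves the arm, as the interface text tells. Shift numbers are shares of 0.04 m and turn numbers shares of 5 degrees, none past 1 either way. Its arguments: {"type":"object","properties":{"linear":{"type":"array","items":{"type":"array","items":{"type":"number","minimum":-1,"maximum":1}}},"dr":{"type":"array","items":{"type":"array","items":{"type":"number","minimum":-1,"maximum":1}}},"gripper":{"type":"array","items":{"type":"number"}},"newtons":{"type":"number"}},"required":["linear","dr","gripper"]}

```bash
mkdir -p pics; python3 - <<'E'
from cell import manip
import cv2
for n in("scene","top"):
    c=manip.get_calibration(n);print(n,c)
    cv2.imwrite(f"pics/{n}0.png",manip.read_camera(n))
o=manip.get_obs();print(o["ee_pos"],o["tool_rot"],o["time_s"],manip.hold_point_z)
E
```

```text
scene {'vertical_fov': 56.149435744928006, 'cx': 253.91368692749379, 'cy': 189.54609705964154, 'origin': array([ 1.22519924, -0.13966823,  0.90457797]), 'rotation': array([0.71795626, 0.01632564, 1.32519072])}
top {'vertical_fov': 45.80642704622303, 'cx': 257.348061778435, 'cy': 193.44151167774217, 'origin': array([ 0.38903188, -0.00718656,  1.39564246]), 'rotation': array([ 0.14742514,  0.01656084, -1.55367405])}
[0.14798792 0.52917753 0.23058316] [-3.14005892e+00 -2.25321435e-04  2.86868606e+00] 0.1 0.0187
```

View pics/scene0.png

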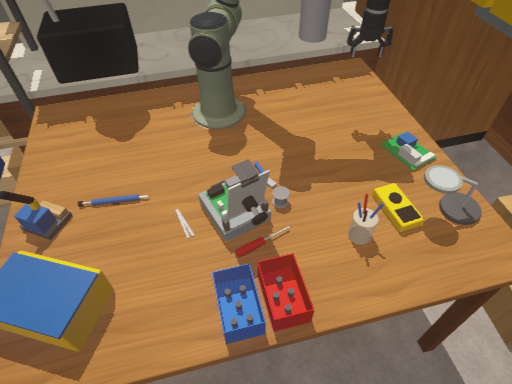

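View pics/top0.png

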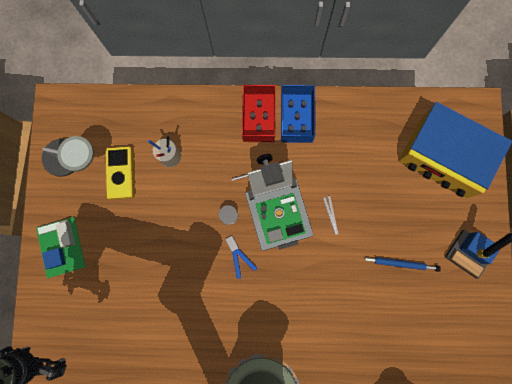

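The scene picture shows the jig near pixel (235,205), with its flap upright and leaning back. In the top picture the jig is at about (280,210), with the rim towards the robot (bottom, about row 243), the hinge at about row 190 and the black head at (264,160). I'll zoom both.

```bash
python3 - <<'E'
import cv2,numpy as np
a=cv2.imread("pics/scene0.png")[150:260,180:320];b=cv2.imread("pics/top0.png")[145:255,225:345]
r=lambda i,f:cv2.resize(i,None,fx=f,fy=f,interpolation=cv2.INTER_CUBIC)
a=r(a,5);cv2.imwrite("pics/sc.png",a)
cv2.imwrite("pics/tc.png",r(b,5))
E
```

```text
(no output)
```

View pics/sc.png

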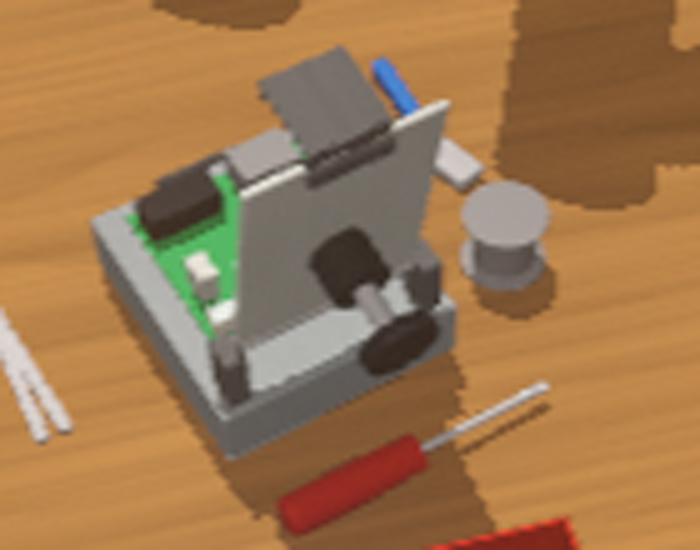

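View pics/tc.png

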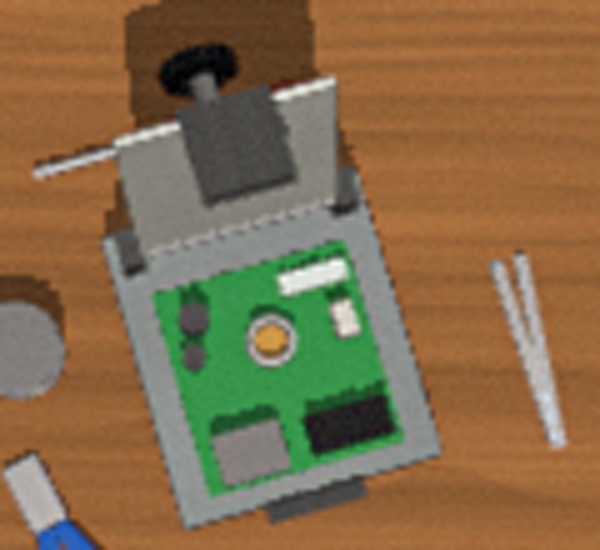

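The scene crop shows the flap's free-edge corners at (240,192) and (448,103), with the black head at (398,340). The top crop shows the flap corners at (115,142) and (335,80), the jig's top corners at (440,452), (185,527), (105,240) and (360,170), the well at (271,338) and the head at (200,68).

```bash
cat >h.py <<'E'
from cell import manip
import numpy as np
from scipy.spatial.transform import Rotation as Ro
def ray(n,p,c=None):
    c=c or manip.get_calibration(n); f=192/np.tan(np.radians(c["vertical_fov"])/2)
    d=np.array([(p[0]-c["cx"])/f,-(p[1]-c["cy"])/f,-1]); return np.array(c["origin"]),Ro.from_euler("xyz",c["rotation"]).apply(d)
def onz(n,p,z):
    o,d=ray(n,p); return o+d*(z-o[2])/d[2]
def tri(n1,p1,n2,p2):
    o,d=ray(n1,p1);q,e=ray(n2,p2)
    s,t=np.linalg.lstsq(np.c_[d,-e],q-o,rcond=None)[0]
    a,b=o+s*d,q+t*e; return (a+b)/2,np.linalg.norm(a-b)
E
python3 - <<'E'
from h import *
T=lambda u,v:((u+.5)/5-.5+225,(v+.5)/5-.5+145)
S=lambda u,v:((u+.5)/5-.5+180,(v+.5)/5-.5+150)
np.set_printoptions(precision=4,suppress=True)
C=[onz("top",T(*p),.05) for p in[(440,452),(185,527),(105,240),(360,170)]]
print(np.array(C)); FR,FL,BL,BR=C
print("sizes",[np.linalg.norm(C[i]-C[i-1]) for i in range(4)])
ax=(BL+BR-FL-FR)/2; ay=(FL+BL-FR-BR)/2
y1=np.arctan2(ax[1],ax[0]);y2=np.arctan2(-ay[0],ay[1]);print("yaw",y1,y2)
y=(y1*180+y2*160)/340;ux=np.array([np.cos(y),np.sin(y),0]);uy=np.array([-ux[1],ux[0],0])
O=np.mean(C,0)-ux*.0145;O[2]=0;print("O",O)
W=onz("top",T(271,338),.07);print("well",W,(W-O)@ux,(W-O)@uy)
# jig corners front scene check
for nm,p,q in[("cornA",(240,192),(335,80)),("cornB",(448,103),(115,142)),("head",(398,340),(200,68)),("rearcorner BR",(232,455),None)]:
    if q is None: continue
    X,e=tri("scene",S(*p),"top",T(*q));print(nm,X,e,"jig",(X-O)@ux,(X-O)@uy,X[2])
for p in[(112,218),(455,305)]: 
    X=onz("scene",S(*p),.05);print("sc",X,(X-O)@ux,(X-O)@uy)
for n,c in[("spool",(228,214)),("penjar",(165,150))]:
    X=onz("top",c,.045 if n=="spool" else .15);print(n,X)
E
```

```text
[[ 0.467  -0.1465  0.05  ]
 [ 0.4206  0.0031  0.05  ]
 [ 0.5905  0.0538  0.05  ]
 [ 0.6353 -0.0986  0.05  ]]
sizes [np.float64(0.17491410812029184), np.float64(0.15665494542695815), np.float64(0.17725856954122815), np.float64(0.15882950348572772)]
yaw 0.28338312441341895 0.2931599647801497
O [ 0.5145 -0.0512  0.    ]
well [ 0.5309 -0.0457  0.07  ] 0.01732575570737832 0.0006232072047524734
cornA [ 0.6458 -0.0717  0.2491] 0.0005990030775843131 jig 0.12009282498807107 -0.05702509623987163 0.24905945170664717
cornB [0.6123 0.0418 0.2474] 0.0022192089947785944 jig 0.12017984607413551 0.06138898285157848 0.24741163357756318
head [ 0.6755 -0.0012  0.1433] 0.001608952653265782 jig 0.1686018602300937 0.0021823788193344393 0.14326590352751362
sc [ 0.4706 -0.1327  0.05  ] -0.06520654037969874 -0.06570105277182253
sc [0.5918 0.0563 0.05  ] 0.10464613990310412 0.08106610261595207
spool [0.5258 0.1053 0.045 ]
penjar [0.6937 0.2793 0.15  ]
```

Emit:
move_arm(linear=[[0,0,-0.5],[0,0,-0.5],[0,0,-0.5],[0,0,-0.5],[0,0,-0.5],[0,0,-0.5],[0,0,-0.5]], dr=[[0,0,-0.92],[0,0,-0.92],[0,0,-0.92],[0,0,-0.92],[0,0,-0.92],[0,0,-0.92],[0,0,-0.92]], gripper=[0,0,0,0,0,0,0])

```text
time_s: 0.98
ee_pos: [0.1481, 0.5294, 0.3715]
tool_rot: [-3.141, -0.001, -2.85]
wrist_force: [0.8, 0.2, 0.0]
grip_width: -0.0002
gripper_force: 0.0
```

Emit:
move_arm(linear=[[-0.5,-0.97,0],[-0.5,-0.97,0],[-0.5,-0.97,0],[-0.5,-0.97,0],[-0.5,-0.97,0],[-0.5,-0.97,0],[-0.5,-0.97,0],[-0.5,-0.97,0],[-0.5,-0.97,0],[-0.5,-0.97,0]], dr=[[0,0,0],[0,0,0],[0,0,0],[0,0,0],[0,0,0],[0,0,0],[0,0,0],[0,0,0],[0,0,0],[0,0,0]], gripper=[0,0,0,0,0,0,0,0,0,0])

```text
time_s: 2.22
ee_pos: [0.4512, 0.2136, 0.371]
tool_rot: [3.141, -0.001, -2.852]
wrist_force: [-0.2, 1.0, -0.4]
grip_width: -0.0001
gripper_force: 0.0
```

Emit:
move_arm(linear=[[-0.5,-0.97,0],[-0.5,-0.97,0],[-0.5,-0.97,0],[-0.5,-0.97,0],[-0.5,-0.97,0],[-0.5,-0.97,0],[-0.5,-0.97,0],[0,0,0]], dr=[[0,0,0],[0,0,0],[0,0,0],[0,0,0],[0,0,0],[0,0,0],[0,0,0],[0,0,0]], gripper=[0,0,0,0,0,0,0,0])

```text
time_s: 3.22
ee_pos: [0.6633, -0.0081, 0.3688]
tool_rot: [3.141, -0.003, -2.856]
wrist_force: [-0.5, -0.2, -0.8]
grip_width: 0.0001
gripper_force: 0.0
```

```bash
python3 - <<'E'
from h import *
import cv2
o=manip.get_obs();print(o["ee_pos"],o["tool_rot"],o["q"])
a=manip.read_camera("scene")[80:260,160:360];b=manip.read_camera("wrist")
cv2.imwrite("pics/s2.png",np.hstack([cv2.resize(a,None,fx=2,fy=2),cv2.resize(b,(400,300))[:300] if 0 else cv2.resize(cv2.copyMakeBorder(b,0,0,0,0,0),(400,360))]))
E
```

```text
[ 0.66332685 -0.00812809  0.36881683] [ 3.14089377e+00 -2.57976033e-03 -2.85585540e+00] [-1.23252182e-01  5.26914239e-01  4.60781549e-01  1.50730856e+00
 -3.84681072e-04 -4.08988028e-01]
```

View pics/s2.png

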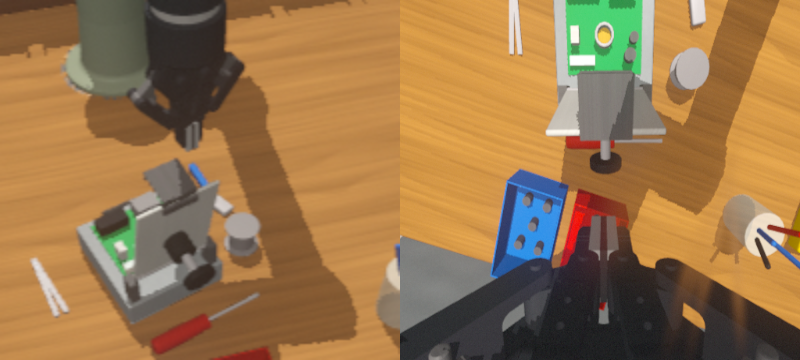

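The gripper is centred behind the flap and above the plunger. I'll go down behind the flap's edge, staying above the head, and start pulling.

Emit:
move_arm(linear=[[0,0,0.77],[0,0,0.77],[0,0,0.77],[0,0,0.77],[0,0,0.77],[0,0,0],[0.25,0,0],[0.25,0,0]], dr=[[0,0,0],[0,0,0],[0,0,0],[0,0,0],[0,0,0],[0,0,0],[0,0,0],[0,0,0]], gripper=[0,0,0,0,0,0,0,0])

```text
time_s: 4.32
ee_pos: [0.6431, -0.0112, 0.2192]
tool_rot: [-3.14, 0.003, -2.852]
wrist_force: [1.4, 0.2, 0.5]
grip_width: -0.0002
gripper_force: 0.0
```

Emit:
move_arm(linear=[[0.3,0,0],[0.3,0,-0.05],[0.3,0,-0.05],[0.4,0,0],[0.4,0,0]], dr=[[0,0,0],[0,0,0],[0,0,0],[0,0,0],[0,0,0]], gripper=[0,0,0,0,0])

```text
time_s: 4.95
ee_pos: [0.5771, -0.0309, 0.2211]
tool_rot: [3.141, 0.001, -2.853]
wrist_force: [2.5, 0.9, -1.8]
grip_width: 0.0001
gripper_force: 1.4
```

```bash
cat >>h.py <<'E'
O=np.array([.5145,-.0512,0]);U=Ro.from_euler("z",.288)
def st():
    o=manip.get_obs();print(o["time_s"],"jig mm",(U.inv().apply(o["ee_pos"]-O)*1e3).round(1),"rot",np.round(o["tool_rot"],3),"F",np.round(U.inv().apply(o["wrist_force"]),1),np.round(o["moment"],2))
E
python3 - <<'E'
from h import *
import cv2
st()
c=manip.get_calibration("wrist");print("cam jig",U.inv().apply(c["origin"]-O))
a=manip.read_camera("scene")[80:260,160:360];b=manip.read_camera("wrist")
cv2.imwrite("pics/s3.png",np.hstack([cv2.resize(a,None,fx=2,fy=2),cv2.resize(b,(400,360))]))
E
```

```text
4.95 jig mm [ 65.8   1.7 221.1] rot [ 3.141e+00  1.000e-03 -2.853e+00] F [ 2.6  0.2 -1.8] [ 0.13 -0.67 -0.  ]
cam jig [0.00085333 0.00189641 0.36346504]
```

View pics/s3.png

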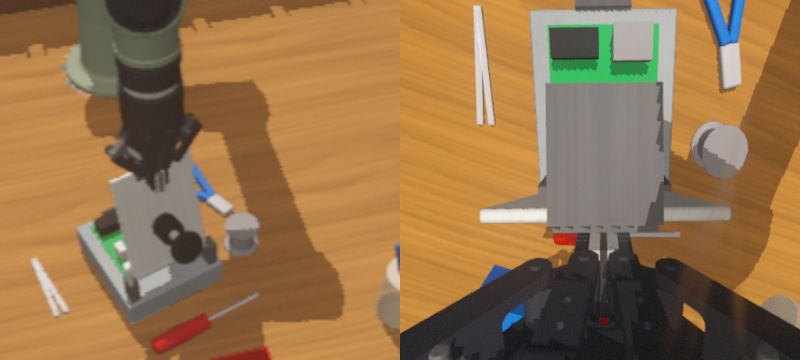

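The flap is following the fingers, so I'll continue the arc.

Emit:
move_arm(linear=[[0.35,0,0.13],[0.35,0,0.13],[0.35,0,0.13],[0.28,0,0.22],[0.28,0,0.22],[0.28,0,0.22],[0.21,0,0.28],[0.21,0,0.28],[0.21,0,0.28]], dr=[[0,0,0],[0,0,0],[0,0,0],[0,0,0],[0,0,0],[0,0,0],[0,0,0],[0,0,0],[0,0,0]], gripper=[0,0,0,0,0,0,0,0,0])

```text
time_s: 6.18
ee_pos: [0.4821, -0.0595, 0.1454]
tool_rot: [-3.141, 0.003, -2.852]
wrist_force: [5.0, 1.3, 2.3]
grip_width: 0.0002
gripper_force: 2.2
```

```bash
python3 -c "
from h import *
st()"
```

```text
6.175 jig mm [-33.4   1.2 145.4] rot [-3.141e+00  3.000e-03 -2.852e+00] F [ 5.1 -0.2  2.3] [ 0.16 -1.09  0.  ]
```

Emit:
move_arm(linear=[[0.13,0,0.25],[0.12,0,0.25],[0.1,0,0.25],[0.03,0,0.2],[0,0,0.12]], dr=[[0,0,0],[0,0,0],[0,0,0],[0,0,0],[0,0,0]], gripper=[0,0,0,0,0])

```text
time_s: 6.8
ee_pos: [0.4656, -0.064, 0.1022]
tool_rot: [-3.141, -0.002, -2.853]
wrist_force: [0.4, -1.3, 5.7]
grip_width: 0.0001
gripper_force: 2.6
```

Emit:
move_arm(linear=[[0,0,0.1],[0,0,0.1],[0,0,0.08]], dr=[[0,0,0],[0,0,0],[0,0,0]], gripper=[0,0,0])

```text
time_s: 7.18
ee_pos: [0.4647, -0.0643, 0.0915]
tool_rot: [-3.141, -0.004, -2.853]
wrist_force: [-1.7, -1.7, 7.8]
grip_width: -0.0001
gripper_force: 3.7
```

```bash
python3 -c "
from h import *
st()"
```

```text
7.175 jig mm [-51.4   1.6  91.5] rot [-3.141 -0.004 -2.853] F [-2.1 -1.1  7.8] [-0.46  0.53  0.06]
```

Emit:
move_arm(linear=[[0,0,0.05],[0,0,0.05],[0,0,0]], dr=[[0,0,0],[0,0,0],[0,0,0]], gripper=[0,0,0])

```text
time_s: 7.55
ee_pos: [0.4646, -0.0643, 0.0873]
tool_rot: [-3.141, -0.004, -2.853]
wrist_force: [-2.5, -1.1, 7.5]
grip_width: -0.0
gripper_force: 3.6
```

Emit:
move_arm(linear=[[0,0,0.03],[0,0,0.03],[0,0,0]], dr=[[0,0,0],[0,0,0],[0,0,0]], gripper=[0,0,0])

```text
time_s: 7.92
ee_pos: [0.4647, -0.0643, 0.087]
tool_rot: [-3.14, -0.004, -2.853]
wrist_force: [-8.4, -1.2, 30.0]
grip_width: 0.0002
gripper_force: 15.0
```

The flap has hit its shut stop at z = 0.087 with 30 N. I'll back off and check that it stays shut.

Emit:
move_arm(linear=[[0,0,-0.1],[0,0,-0.1],[0,0,-0.1],[0,0,-0.4]], dr=[[0,0,0],[0,0,0],[0,0,0],[0,0,0]], gripper=[0,0,0,0])

```text
time_s: 8.43
ee_pos: [0.4651, -0.0633, 0.1123]
tool_rot: [3.14, -0.003, -2.852]
wrist_force: [0.2, -0.6, 0.2]
grip_width: 0.0001
gripper_force: 0.0
```

Emit:
move_arm(linear=[[0,0,-0.8],[0,0,-0.8],[0,0,-0.8],[0,0,0]], dr=[[0,0,0],[0,0,0],[0,0,0],[0,0,0]], gripper=[0,0,0,0])

```text
time_s: 8.93
ee_pos: [0.4679, -0.0641, 0.2112]
tool_rot: [-3.14, 0.003, -2.852]
wrist_force: [0.4, -0.5, -0.6]
grip_width: -0.0001
gripper_force: 0.0
```

```bash
python3 - <<'E'
from h import *
import cv2
st()
s=manip.read_camera("scene");t=manip.read_camera("top");cv2.imwrite("pics/s4f.png",s);cv2.imwrite("pics/t4f.png",t)
cv2.imwrite("pics/s4.png",np.hstack([cv2.resize(s[130:250,180:310],None,fx=3,fy=3,interpolation=2),cv2.resize(t[145:265,225:355],None,fx=3,fy=3,interpolation=2)]))
E
```

```text
8.925 jig mm [-48.3   0.9 211.2] rot [-3.140e+00  3.000e-03 -2.852e+00] F [ 0.3 -0.6 -0.6] [-0.    0.01 -0.01]
```

View pics/s4.png

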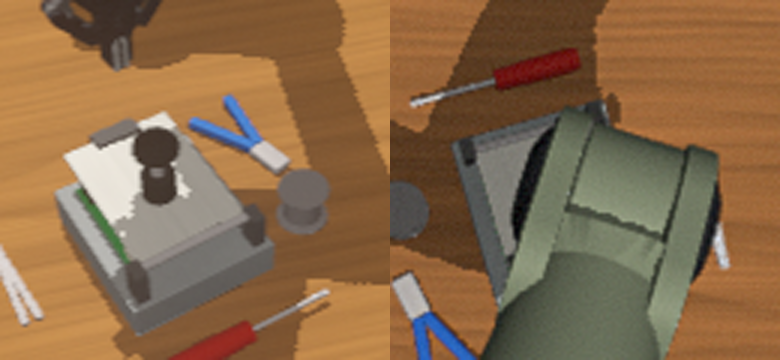

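The flap stays shut with no arm contact. The head is at crop (157,144) in the scene view. I'll work out its position.

```bash
python3 - <<'E'
from h import *
X=onz("scene",(157/3+180-.3,143.5/3+130-.3),.160);print(X,U.inv().apply(X-O))
E
```

```text
[ 0.53155492 -0.04224337  0.16      ] [0.01889649 0.00374354 0.16      ]
```

The ray gives jig (19, 4), the well gives (17, 1) and the text gives (15, 0), so I'll aim for (17.5, 1.5). Next I'll move over it, descend to just above and feel downward.

Emit:
move_arm(linear=[[-0.55,0.01,0],[-0.55,0.01,0],[-0.55,0,0],[0,0,0],[0,0,0.45],[0,0,0.45],[0,0,0.15],[0,0,0]], dr=[[0,0,0],[0,0,0],[0,0,0],[0,0,0],[0,0,0],[0,0,0],[0,0,0],[0,0,0]], gripper=[0,0,0,0,0,0,0,0])

```text
time_s: 10.02
ee_pos: [0.5287, -0.0441, 0.1667]
tool_rot: [3.141, -0.002, -2.853]
wrist_force: [0.1, 0.3, 0.7]
grip_width: 0.0001
gripper_force: 0.0
```

```bash
python3 - <<'E'
from h import *
import cv2
st()
s=manip.read_camera("scene")
cv2.imwrite("pics/s5.png",cv2.resize(s[130:250,180:310],None,fx=4,fy=4,interpolation=2))
E
```

```text
10.025 jig mm [ 15.6   2.7 166.7] rot [ 3.141e+00 -2.000e-03 -2.853e+00] F [0.2 0.2 0.7] [-0.   -0.05  0.  ]
```

View pics/s5.png

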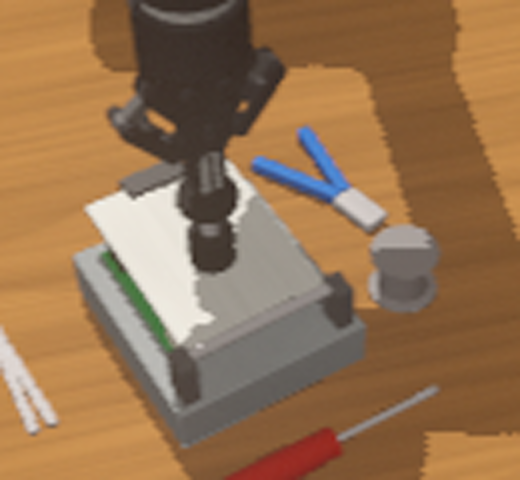

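The fingers are centred on the head, so I'll press. The first 13 mm or so is known to be free travel.

Emit:
move_arm(linear=[[0,0,0.12],[0,0,0.12],[0,0,0.12],[0,0,0.1],[0,0,0]], dr=[[0,0,0],[0,0,0],[0,0,0],[0,0,0],[0,0,0]], gripper=[0,0,0,0,0])

```text
time_s: 10.7
ee_pos: [0.53, -0.0443, 0.1488]
tool_rot: [-3.141, 0.0, -2.852]
wrist_force: [0.3, -0.8, 2.6]
grip_width: 0.0003
gripper_force: 1.4
```

Emit:
move_arm(linear=[[0,0,0.03],[0,0,0.03],[0,0,0]], dr=[[0,0,0],[0,0,0],[0,0,0]], gripper=[0,0,0])

```text
time_s: 11.08
ee_pos: [0.53, -0.0443, 0.1466]
tool_rot: [-3.141, 0.001, -2.852]
wrist_force: [1.5, -1.2, 3.8]
grip_width: 0.0001
gripper_force: 1.6
```

Emit:
move_arm(linear=[[0,0,0.03],[0,0,0.03],[0,0,0]], dr=[[0,0,0],[0,0,0],[0,0,0]], gripper=[0,0,0])

```text
time_s: 11.45
ee_pos: [0.5299, -0.0443, 0.1441]
tool_rot: [-3.141, 0.0, -2.852]
wrist_force: [1.4, -0.2, 4.8]
grip_width: -0.0
gripper_force: 1.7
```

Emit:
move_arm(linear=[[0,0,0.025],[0,0,0.025],[0,0,0]], dr=[[0,0,0],[0,0,0],[0,0,0]], gripper=[0,0,0])

```text
time_s: 11.82
ee_pos: [0.5299, -0.0443, 0.1421]
tool_rot: [-3.141, 0.0, -2.852]
wrist_force: [3.0, -1.0, 4.0]
grip_width: 0.0002
gripper_force: 1.9
```

Emit:
move_arm(linear=[[0,0,0.025],[0,0,0]], dr=[[0,0,0],[0,0,0]], gripper=[0,0])

```text
time_s: 12.08
ee_pos: [0.5299, -0.0443, 0.1412]
tool_rot: [-3.141, 0.0, -2.852]
wrist_force: [1.2, -2.1, 4.3]
grip_width: -0.0002
gripper_force: 2.4
```

Emit:
move_arm(linear=[[0,0,0.025],[0,0,0]], dr=[[0,0,0],[0,0,0]], gripper=[0,0])

```text
time_s: 12.32
ee_pos: [0.53, -0.0443, 0.1411]
tool_rot: [-3.141, 0.001, -2.852]
wrist_force: [0.3, 0.0, 10.6]
grip_width: 0.0003
gripper_force: 5.8
```

The stop is felt at z = 0.141, about 19 mm of travel. I'll press a little more for firm contact.

Emit:
move_arm(linear=[[0,0,0.015],[0,0,0]], dr=[[0,0,0],[0,0,0]], gripper=[0,0])

```text
time_s: 12.58
ee_pos: [0.5301, -0.0443, 0.1411]
tool_rot: [-3.141, 0.001, -2.852]
wrist_force: [-1.7, -0.4, 15.5]
grip_width: -0.0003
gripper_force: 7.9
```

Emit:
move_arm(linear=[[0,0,0.012],[0,0,0],[0,0,0],[0,0,0],[0,0,0],[0,0,0],[0,0,0],[0,0,0]], dr=[[0,0,0],[0,0,0],[0,0,0],[0,0,0],[0,0,0],[0,0,0],[0,0,0],[0,0,0]], gripper=[0,0,0,0,0,0,0,0])

```text
time_s: 13.58
ee_pos: [0.5301, -0.0443, 0.141]
tool_rot: [-3.14, 0.002, -2.852]
wrist_force: [-3.4, -1.7, 18.6]
grip_width: -0.0
gripper_force: 9.5
```

Emit:
move_arm(linear=[[0,0,-0.1],[0,0,-0.15],[0,0,-0.2],[0,0,-0.2],[0,0,-0.6],[0,0,-0.8],[0,0,-0.8],[0,0,-0.8],[0,0,0]], dr=[[0,0,0],[0,0,0],[0,0,0],[0,0,0],[0,0,0],[0,0,0],[0,0,0],[0,0,0],[0,0,0]], gripper=[0,0,0,0,0,0,0,0,0])

```text
time_s: 14.7
ee_pos: [0.5303, -0.0442, 0.2871]
tool_rot: [-3.14, 0.003, -2.852]
wrist_force: [-0.2, 0.2, 0.1]
grip_width: -0.0001
gripper_force: 0.0
```

```bash
python3 - <<'E'
from h import *
import cv2
st()
s=manip.read_camera("scene")
cv2.imwrite("pics/s6.png",cv2.resize(s[90:280,60:440],None,fx=2,fy=2,interpolation=2))
E
```

```text
14.7 jig mm [ 17.2   2.3 287.1] rot [-3.140e+00  3.000e-03 -2.852e+00] F [-0.2  0.2  0.1] [ 0.02  0.02 -0.02]
```

View pics/s6.png

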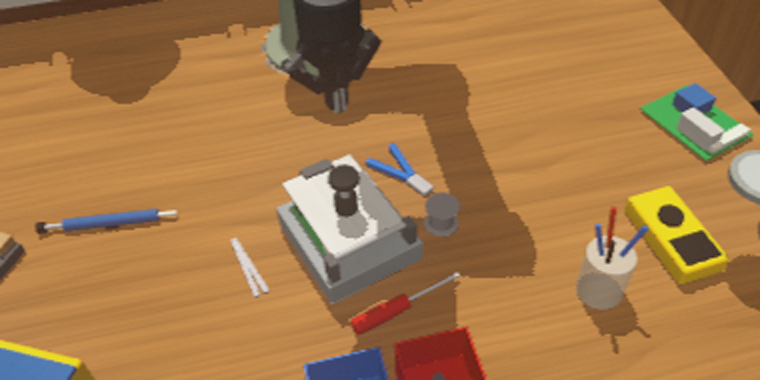

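The flap is latched, the plunger is back up at about (345,180), and nothing else on the bench has moved. I'm handing in.

```bash
python3 -c "
from cell import manip
print(manip.close_job())"
```

```text
the job is handed in; nothing more can be done
None
```

The job is handed in at 14.7 s: the flap is latched shut, and the plunger was pressed to its stop (about 19 mm travel), held at about 19 N for nearly a second, and is back up with nothing else on the bench disturbed.

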